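# Square a tin sign on its stop peg and clip it

### The arm

A 6-joint arm with a two-finger parallel gripper is mounted at the origin on the work surface. World frame = base frame: x ahead of the robot, y to its left, z up, the work surface at z = 0. Lengths are in m, angles in rad, forces in N, time in s.
With the tool pointing down it reaches from about 0.3 to 0.775 m from the base axis. Payload 14.6 kg.
Tool frame: the origin (TCP) lies at the very end of the fingers, on their centre line; the grasp point (between the pads) lies 19 mm behind it; z points along the fingers, y is the line along which they close (so a half turn about z gives the same grasp; the last joint's range is limited). The gripper opens to 94 mm and grips with 3 to 60 N. Pads are 16 mm wide; open, the fingers measure 119 mm over their backs; the gripper's body (75 mm by 177 mm) begins 78 mm behind the grasp point.
Start: joints at [-1.207, 0.3, 1.521, -0, 1.321, -0.067], TCP at [0.23, -0.5, 0.205] pointing down, gripper open.
Joint ranges: [-3.03, 3.03], [-0.79, 2.21], [0.23, 2.52], [-1.04, 4.18], [0, 3.07], [-2.55, 2.55]. Speed limits (rad/s): [2.22, 2.22, 2.57, 3.14, 3.14, 3.14].

### API

Orientations are given as a unit quaternion [w, x, y, z].
In Python, from plant import arm gives the robot as it stands.
- The arm moves only by the tool servo_tool, never from a script. Its argument "motion" is a list of rows, each an object of numbers: "tx", "ty", "tz": the shift along the tool's x, y, z as a fraction of full scale; "rx", "ry", "rz": the turn, a rotation vector about the tool's x, y, z as a fraction of full scale; "fingers": the gripper's target within -1 to 1 (fully open at 1, half-way at 0, shut at -1). In form: [{"tx": .., "ty": .., "tz": .., "rx": .., "ry": .., "rz": .., "fingers": ..}, ...]. A call has 1 to 12 rows; each row is the pose to reach, as a shift and turn from the pose commanded when the call began, along the tool's axes at that moment, turning the shorter way round; what a row does not reach only later rows make up. Full scale, the value 1, is 0.3 m for a shift and 180 degrees for a turn. A row lasts 1/10 s, in which the tool goes at most 50 mm and 8.59 degrees, less where a joint would pass 70% of its speed; a pose out of reach is approached as far as the arm can. A call with a number of a shift or a turn outside -1 to 1 is refused whole. A call with a gripper value outside its range is refused whole. The fingers move at their own pace and stop on an object; "squeeze" is the grip in N (left out, the last holds). Time passes only in rows, so rows that repeat a pose let the fingers close. It gives the time, the measured TCP pose, the force, the opening and the grip force at its end, in the units of the state.
- arm.sense(): the state, without advancing time (a new reading comes with each control period).
- arm.get_image(name): name is "side" or "top"; returns the picture (480x640x3 uint8, red, green, blue); there is no depth.
- arm.camera_info(name): a dict with "fx", "fy", "cx", "cy" (pixels), "xyz" and "orientation" of the camera in the world. Camera axes: x right, y down, z forward; pixel columns grow to the right and rows downward; lengths in m; the calibration is good to about 2 mm. A picture is of the moment at which its call begins. camera_info takes no time and is no camera call.
- arm.close_job(): hands the job in; it is judged then, once.
The state is a dict: "clock": time; "joint_positions": joint angles; "qvel": joint speeds; "effort": joint torques, N m; "tcp_pos": TCP position; "ee_rot": TCP orientation; "force": force on the tool from outside, world axes, zero at the start; "wrist_torque": the same for the moment, N m; "gripper_width": finger opening in m; "gripper_force": force on a finger pad.
Only numpy, scipy, OpenCV 4.12 (cv2) and the standard library are available. Lean on these libraries where they do the work, as an engineer would, in place of code of your own. Each camera call takes 0.05 s, during which the arm holds its last target. There are 200 camera calls.

### The job

The tin sign lying in front of the clip bar on the black shelf has slipped askew. Push its free corner nearest the robot, diagonally opposite the one at the steel stop peg, so that the sign turns flat on the shelf about that peg, without lifting it and with its pivot corner staying at the peg, until its top edge lies flush along the bar. Then press the two open clips over its top edge fully down onto it, leaving the transit card's clip shut and everything else where it lies.

Things in the scene. Friction and masses are not known exactly. Their poses are not given: they have to be found in the camera images.
- clip_bar: Aluminium bar fixed on the shelf, 286 long, 30 deep, 16 mm high. Origin: on the shelf top at the foot of its front face (the face towards the robot), midway along the sign's place. x points into the bar, away from the robot, the front face being x = 0; y to the left along the bar; z up. Four steel clips on it: y +120 (spare, shut), +45 and -45 (for the sign, open), -120 mm (shut on the card).
- shelf: Glossy black lacquered shelf, fixed. Its top is 120 mm above the bench top and spans x 0.42 to 0.78, y -0.38 to 0.38 m in the robot's frame. Origin: centre of its top.
- transit_card (a point): Centre of the white transit card, 86 x 54 x 2 mm, fixed under the right-hand clip, long side away from the bar, right of the sign's place.
- stop_peg (a point): Top centre of the upright steel stop peg, 10 mm across and 26 mm high, fixed just in front of the bar at the left end of the sign's place (bar frame x -8, y +79 mm). The sign's top left corner bears on it, nearly touching at the start.
- sign: Loose plain folded-tin plate, 148 x 105 x 12 mm, about 180 g, rounded corners (12 mm), flat on the shelf. Origin: underside, centre of the rounding of the top left corner, at the peg. x points to its 148 mm top edge (12 mm off), y to its left edge (12 mm off); reaches to x -93, y -136 mm. Starts turned 20 to 32 degrees clockwise from above. Home: axes as the bar's, origin at bar x -12, y +62 mm.
- sign_top_left (a point): On the sign's top edge, upper surface, 12 mm from the left short edge (where the pivot corner's rounding begins).
- sign_top_right (a point): On the sign's top edge, upper surface, 12 mm from the right short edge.
- sign_push_corner (a point): Where the bottom (148 mm) edge and right short edge of the sign would meet, were the corner not rounded (12 mm), upper surface: the corner diagonally opposite the peg corner, nearest the robot, to be pushed.
- clip_left (a joint): Left sign clip, a steel leaf 26 mm wide on a stiff hinge that stays where it is left; hinge along the bar's y, 8 mm behind the front face, 26 mm above the shelf. 0 rad = open, sloping up with 30 mm clear below; grows as the leaf is pressed down; about 0.8 rad shut on the sign (stop at 0.86 if empty). Takes about 3 N down on the tab; shut, it bears on the sign's top edge.
- clip_right (a joint): Right sign clip, same as the left one.
- clip_left_tab (a point): Middle of the upturned thumb tab at the free end of the left clip's leaf: press it straight down. Open: 47 mm above the shelf, 21 mm in front of the bar's face. Shut: 20 mm above the shelf, 27 mm in front of the face.
- clip_right_tab (a point): The same on the right clip.
- clip_card (a joint): Clip shut on the transit card, 1.19 rad; to be left shut.
- clip_spare (a joint): Empty spare clip at the left end of the bar, shut at 1.23 rad; to be left alone.
- compass: Round brass compass, 48 mm across, 13 mm high, on the shelf right of the sign, in front of the card; bystander. Origin: centre of its underside.
- mint_tin: Flat aluminium tin, 60 x 95 x 20 mm, on the shelf left of the bar; bystander. Origin: centre of its underside.
- car_key: Chrome car key, 105 mm long with its ring, 11 mm high, on the bench in front of the shelf; bystander. Origin: about its middle, underside.
- bracelet: Ring of jade beads, 68 mm across, 10 mm high, on the bench in front of the shelf; bystander. Origin: its centre.
- dish: White ceramic dish, 92 mm across, 22 mm high, at the right end of the shelf; bystander. Origin: centre of its underside.
- wallet: Leather wallet, 90 x 110 x 18 mm, on the bench; bystander. Origin: centre of its underside.
- glasses_case: Leather glasses case, 65 x 160 x 45 mm, on the bench left of the shelf; bystander. Origin: centre of its underside.
Not all that is in view belongs to the job. Leave any orange look-alike of the sign alone.

How it is judged:
By the outcome, as a careful person would: the job done as asked, in the order asked, and still so for the second after the job is handed in, with the robot touching nothing.
It also fails if it takes over 42 s, if anything falls off the work surface, if the arm or the gripper's body presses on something with over 40 N, if the wrist force passes 120 N, or if a joint passes its speed limit or range.

## Working session

There is one attempt and no reset: what is moved stays moved. The work goes in short steps, Python scripts to look and compute and a tool call to move; the robot and the scene stay as the last step left them, time stands still between calls to the robot, and variables do not carry over. Pictures are saved under pics/ and viewed, at most 10 in all, crops included, and the job is handed in when it is done.

Besides the shell and the picture viewer there is one more tool, called after ">>>" as name([rows], argument=value, ...), one row to a line, values as JSON. servo_tool: Moves the arm, as the interface text tells. Its arguments: {"type":"object","properties":{"motion":{"type":"array","items":{"type":"object","properties":{"tx":{"type":"number","minimum":-1,"maximum":1},"ty":{"type":"number","minimum":-1,"maximum":1},"tz":{"type":"number","minimum":-1,"maximum":1},"rx":{"type":"number","minimum":-1,"maximum":1},"ry":{"type":"number","minimum":-1,"maximum":1},"rz":{"type":"number","minimum":-1,"maximum":1},"fingers":{"type":"number"}}}},"squeeze":{"type":"number"}},"required":["motion"]}

```bash
ls; mkdir -p pics
python3 - <<'E'
from plant import arm
import cv2
for n in("top","side"):
    cv2.imwrite(f"pics/{n}0.png",arm.get_image(n)[:,:,::-1]); print(arm.camera_info(n))
print(arm.sense())
E
```

```text
pics
{'fx': 570.5751345034105, 'fy': 570.5751345034105, 'cx': 312.58724211470997, 'cy': 230.29684057906664, 'xyz': array([0.3138804 , 0.11065844, 1.28459784]), 'orientation': array([ 0.03444971, -0.70068468,  0.71179139, -0.0347449 ])}
{'fx': 468.49665310628905, 'fy': 468.49665310628905, 'cx': 314.0077615043829, 'cy': 242.9508218993166, 'xyz': array([0.22435879, 0.7301163 , 0.90881079]), 'orientation': array([ 0.06049774, -0.14053076,  0.92533243, -0.34691644])}
{'clock': 0.1, 'joint_positions': array([-1.20660237e+00,  3.00400785e-01,  1.52153929e+00,  3.98859947e-05,
        1.32071704e+00, -6.66234581e-02]), 'qvel': array([ 0.00111554, -0.00340745, -0.00266568, -0.00111686,  0.00063446,
        0.00055195]), 'effort': array([ 3.01211767e-03, -5.32637501e+01, -3.53283441e+01,  7.09558139e-02,
        2.34638719e-02, -4.98896327e-05]), 'tcp_pos': array([ 0.22959399, -0.49951323,  0.20494258]), 'ee_rot': array([-5.29215759e-04,  9.76890034e-01,  2.13741847e-01, -5.97898791e-05]), 'force': array([ 0.18096836,  0.64492478, -0.25842083]), 'wrist_torque': array([ 0.02539102,  0.028702  , -0.02218796]), 'gripper_force': 0.0, 'gripper_width': 0.09391113625742045}
```

View pics/top0.png

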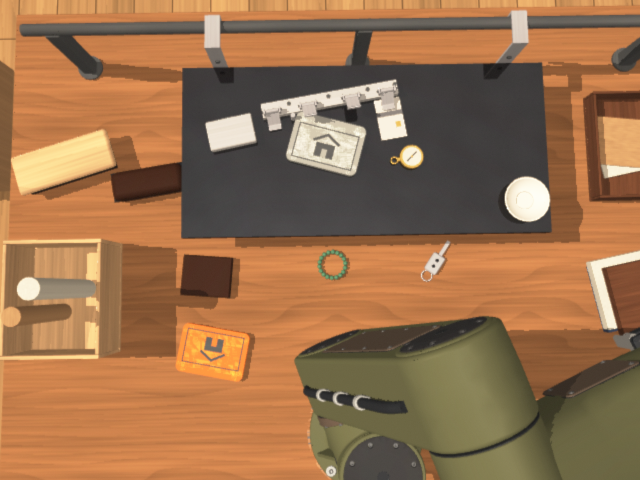

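View pics/side0.png

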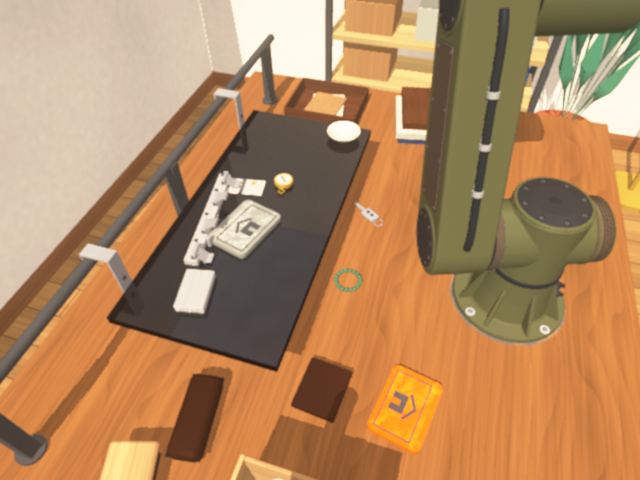

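The top view shows the pale tin sign at about (326,145) and the bar running from (262,110) to (397,90). Possible look-alikes are the orange plate on the bench (213,350), the white card (392,122) and the mint tin (231,132). I choose the pale plate at (326,145), which lies on the shelf against the bar. I'll check it in a close crop.

Run:
```python
import cv2
i=cv2.imread("pics/top0.png")
cv2.imwrite("pics/c0.png",cv2.resize(i[75:190,250:430],None,fx=4.4,fy=4.4,interpolation=cv2.INTER_CUBIC))
```

```text
(no output)
```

View pics/c0.png

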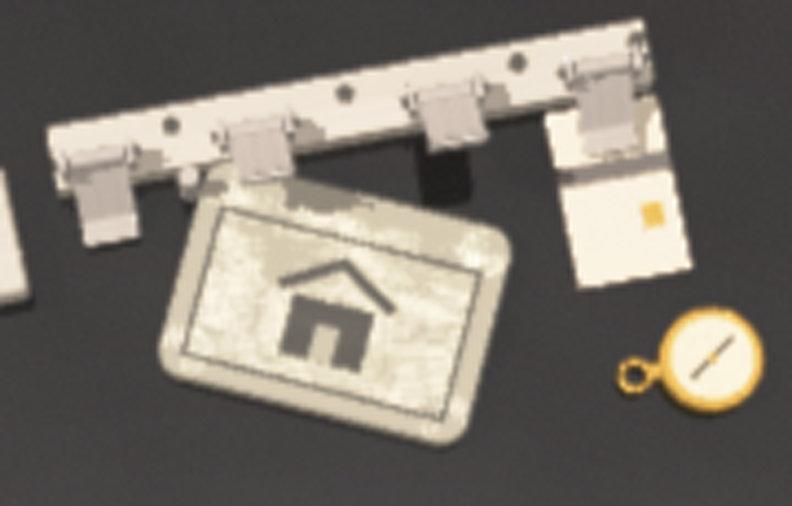

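The crop confirms the choice: a pale plate with a house emblem. Its right edge runs crop (510,250)→(468,425), its bottom edge runs (185,375)→(430,440), and the peg is at (190,180). The left clip already hangs over its top edge, and both sign clips stand open. Now I'll measure it.

```bash
cat > h.py <<'E'
import numpy as np, cv2
from scipy.spatial.transform import Rotation as R
from plant import arm
def ray(n,uv,z):
    c=arm.camera_info(n); w,x,y,q=c['orientation']
    d=R.from_quat([x,y,q,w]).apply([(uv[0]-c['cx'])/c['fx'],(uv[1]-c['cy'])/c['fy'],1])
    return c['xyz']+d*(z-c['xyz'][2])/d[2]
def proj(n,p):
    c=arm.camera_info(n); w,x,y,q=c['orientation']
    v=R.from_quat([x,y,q,w]).inv().apply(np.array(p)-c['xyz'])
    return np.array([c['fx']*v[0]/v[2]+c['cx'],c['fy']*v[1]/v[2]+c['cy']])
def signmask(img,lo=120):
    return cv2.inRange(cv2.cvtColor(img,cv2.COLOR_RGB2HSV),(0,0,lo),(179,120,255))
E
python3 - <<'E'
from h import *
np.set_printoptions(precision=4,suppress=True)
cr=lambda u,v:(250+u/4.4,75+v/4.4)
bl=ray("top",cr(48,128),.136);br=ray("top",cr(642,20),.136)
print("bar back",bl,br,np.linalg.norm(bl-br))
yd=(bl-br)/np.linalg.norm(bl-br);xd=np.array([yd[1],-yd[0],0])
o=(bl+br)/2-.03*xd;o[2]=.12
print("origin",o,"yaw deg",np.degrees(np.arctan2(xd[1],xd[0])))
f=lambda p:np.array([(p-o)@xd,(p-o)@yd])*1000
print("peg bar",f(ray("top",cr(190,178),.146)))
for nm,p,z in(("clipL",(263,178),.167),("clipR",(457,145),.167)):print(nm,f(ray("top",cr(*p),z)))
def X(a,b,c,d):
    a,b,c,d=map(lambda t:np.array([*t,1.]),(a,b,c,d));k=np.cross(np.cross(a,b),np.cross(c,d));return k[:2]/k[2]
B=((190,378),(430,438));Rr=((511,255),(470,420));L=((205,195),(163,340))
T=((380,200),(485,228))
for nm,q in(("push",X(*B,*Rr)),("bl",X(*B,*L)),("tr",X(*T,*Rr)),("tl",X(*T,*L))):
    p=ray("top",cr(*q),.132);print(nm,cr(*q),p,f(p))
# side check
for nm,p in(("o",o+[0,0,.016]),("clipLtab",o-.021*xd+.045*yd+[0,0,.047]),("push",ray("top",cr(*X(*B,*Rr)),.132))):print(nm,proj("side",p))
E
```

```text
bar back [0.6905 0.212  0.136 ] [ 0.7385 -0.0686  0.136 ] 0.28472300350284524
origin [0.6849 0.0666 0.12  ] yaw deg 9.688483195653411
peg bar [-9.0279 81.3298]
clipL [-21.5954  49.0375]
clipR [-22.6986 -40.926 ]
push (np.float64(355.3293995590715), np.float64(176.44598625340421)) [0.5365 0.02   0.132 ] [-154.1271  -21.0073]
bl (np.float64(285.12715580239694), np.float64(158.89542531423558)) [0.5754 0.1634 0.132 ] [-91.6995 113.8162]
tr (np.float64(367.1991801302146), np.float64(128.677357125633)) [ 0.6362 -0.0068  0.132 ] [-60.3884 -64.2213]
tl (np.float64(299.13717844255615), np.float64(110.52749000892406)) [0.6769 0.1332 0.132 ] [ 3.2936 67.0068]
o [216.4624 213.4767]
clipLtab [217.7138 218.7495]
push [283.228  214.1164]
```

```bash
cat >> h.py <<'E'
np.set_printoptions(precision=4,suppress=True)
yaw=np.radians(9.69); xd=np.array([np.cos(yaw),np.sin(yaw),0]); yd=np.array([-xd[1],xd[0],0])
o=np.array([.6849,.0666,.12])+.003*yd
P=o-.012*xd+.062*yd
def bar(x,y,z): return o+(x*xd+y*yd)/1000+[0,0,z/1000]
def sgn(th,x,y,z):  # sign turned th deg clockwise, sign coords in mm
    return P+R.from_euler('z',-th,degrees=True).apply((x*xd+y*yd)/1000)+[0,0,z/1000]
def go(p,psi_deg,s=None):
    s=s or arm.sense(); w,x,y,z=s['ee_rot']; r=R.from_quat([x,y,z,w])
    t=R.from_euler('z',psi_deg,degrees=True)*R.from_euler('x',180,degrees=True)
    return np.r_[r.inv().apply(p-s['tcp_pos'])/.3,(r.inv()*t).as_rotvec()/np.pi]
E
python3 - <<'E'
from h import *
p=sgn(25,-116,-120,85); print(p, go(p,9.69-25));
E
```

```text
[0.5186 0.0435 0.205 ] [ 1.6312 -1.2425  0.0013 -0.0003  0.0001  0.2222]
```

>>> servo_tool([
  {"tx": 0.95,"ty": -0.7,"rz": 0.22,"fingers": -1},
  {"tx": 0.95,"ty": -0.7,"rz": 0.22,"fingers": -1},
  {"tx": 0.95,"ty": -0.7,"rz": 0.22,"fingers": -1},
  {"tx": 0.95,"ty": -0.7,"rz": 0.22,"fingers": -1},
  {"tx": 0.95,"ty": -0.7,"rz": 0.22,"fingers": -1},
  {"tx": 0.95,"ty": -0.7,"rz": 0.22,"fingers": -1},
  {"tx": 0.95,"ty": -0.7,"rz": 0.22,"fingers": -1},
  {"tx": 0.95,"ty": -0.7,"rz": 0.22,"fingers": -1},
  {"tx": 0.95,"ty": -0.7,"rz": 0.22,"fingers": -1},
  {"tx": 0.95,"ty": -0.7,"rz": 0.22,"fingers": -1},
  {"tx": 0.95,"ty": -0.7,"rz": 0.22,"fingers": -1},
], squeeze=10)

```text
invalid input
```

Run:
```python
from h import *
p=sgn(25,-120,-120,85); print(p, go(p,9.69-25)); print(arm.sense()['joint_positions'])
```

```text
[0.5147 0.0446 0.205 ] [ 1.6209 -1.2511  0.0013 -0.0003  0.0001  0.2222]
[-1.2066  0.3004  1.5215  0.      1.3207 -0.0666]
```

>>> servo_tool([
  {"tx": 0.95,"ty": -0.7,"tz": 0,"rx": 0,"ry": 0,"rz": 0.22,"fingers": -1},
  {"tx": 0.95,"ty": -0.7,"tz": 0,"rx": 0,"ry": 0,"rz": 0.22,"fingers": -1},
  {"tx": 0.95,"ty": -0.7,"tz": 0,"rx": 0,"ry": 0,"rz": 0.22,"fingers": -1},
  {"tx": 0.95,"ty": -0.7,"tz": 0,"rx": 0,"ry": 0,"rz": 0.22,"fingers": -1},
  {"tx": 0.95,"ty": -0.7,"tz": 0,"rx": 0,"ry": 0,"rz": 0.22,"fingers": -1},
  {"tx": 0.95,"ty": -0.7,"tz": 0,"rx": 0,"ry": 0,"rz": 0.22,"fingers": -1},
  {"tx": 0.95,"ty": -0.7,"tz": 0,"rx": 0,"ry": 0,"rz": 0.22,"fingers": -1},
  {"tx": 0.95,"ty": -0.7,"tz": 0,"rx": 0,"ry": 0,"rz": 0.22,"fingers": -1},
  {"tx": 0.95,"ty": -0.7,"tz": 0,"rx": 0,"ry": 0,"rz": 0.22,"fingers": -1},
], squeeze=10)

```text
clock: 1.0
tcp_pos: [0.4017, -0.188, 0.2053]
ee_rot: [-0.0, 0.992, -0.128, -0.0]
force: [-0.4, -0.5, -0.3]
gripper_width: 0.0259
gripper_force: 0.0
```

Run:
```python
from h import *
p=sgn(25,-120,-120,85); print(p, go(p,9.69-25)); s=arm.sense();print(s['tcp_pos'],s['joint_positions'],s['clock'],s['gripper_width'])
```

```text
[0.5147 0.0446 0.205 ] [ 0.1674 -0.8456  0.0013 -0.0001  0.0001  0.0033]
[ 0.4017 -0.188   0.2053] [-0.5205  0.0603  1.8042  0.0002  1.2775  1.3072] 1.0 0.025911703753857485
```

>>> servo_tool([
  {"tx": 0.167,"ty": -0.846,"tz": 0,"rx": 0,"ry": 0,"rz": 0,"fingers": -1},
  {"tx": 0.167,"ty": -0.846,"tz": 0,"rx": 0,"ry": 0,"rz": 0,"fingers": -1},
  {"tx": 0.167,"ty": -0.846,"tz": 0,"rx": 0,"ry": 0,"rz": 0,"fingers": -1},
  {"tx": 0.167,"ty": -0.846,"tz": 0,"rx": 0,"ry": 0,"rz": 0,"fingers": -1},
  {"tx": 0.167,"ty": -0.846,"tz": 0,"rx": 0,"ry": 0,"rz": 0,"fingers": -1},
  {"tx": 0.167,"ty": -0.846,"tz": 0,"rx": 0,"ry": 0,"rz": 0,"fingers": -1},
  {"tx": 0.167,"ty": -0.846,"tz": 0,"rx": 0,"ry": 0,"rz": 0,"fingers": -1},
  {"tx": 0.167,"ty": -0.846,"tz": 0,"rx": 0,"ry": 0,"rz": 0,"fingers": -1},
])

```text
clock: 1.8
tcp_pos: [0.5143, 0.0409, 0.2052]
ee_rot: [0.0, 0.991, -0.13, -0.0]
force: [-0.3, -0.7, 0.4]
gripper_width: 0.0009
gripper_force: 0.0
```

Run:
```python
from h import *
p=sgn(25,-120,-120,6); print(p, go(p,9.69-25)); s=arm.sense();print(s['tcp_pos'],s['clock'],s['gripper_width'])
i=arm.get_image("side")[:,:,::-1]; j=arm.get_image("top")[:,:,::-1]
cv2.imwrite("pics/s1.png",i);cv2.imwrite("pics/t1.png",j)
cv2.imwrite("pics/c1.png",cv2.resize(i[150:280,170:310],None,fx=4.4,fy=4.4,interpolation=cv2.INTER_CUBIC))
print(proj("side",s['tcp_pos']),proj("side",sgn(25,-93,-136,12)),proj("side",sgn(25,-93,12,12)),proj("side",sgn(25,12,-136,12)))
```

```text
[0.5147 0.0446 0.126 ] [-0.0019 -0.0123  0.264   0.0001  0.0002  0.0019]
[0.5143 0.0409 0.2052] 1.8 0.0009491711222347639
[287.3526 199.0453] [282.9312 214.7156] [243.2014 256.1145] [247.461  198.2567]
```

View pics/c1.png

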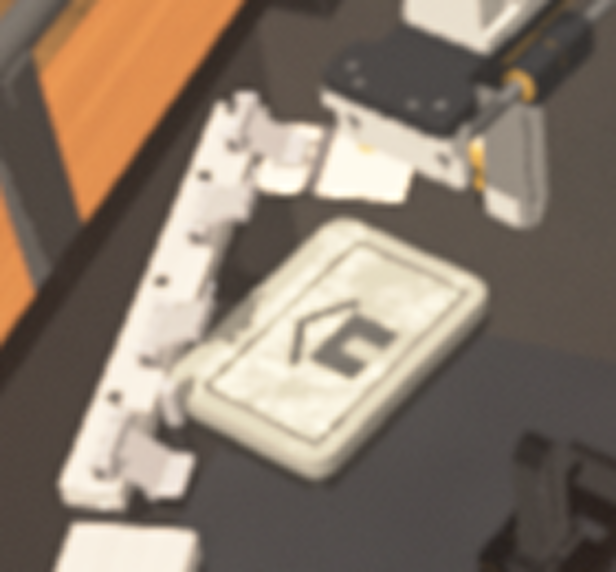

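The fingertip is at side (287,200) and the push corner at about (281,216). Both match the top-view estimates to within about 2 px. Next I'll descend in front of the corner.

>>> servo_tool([
  {"tx": -0.01,"ty": -0.012,"tz": 0.16,"rx": 0,"ry": 0,"rz": 0,"fingers": -1},
  {"tx": -0.01,"ty": -0.012,"tz": 0.264,"rx": 0,"ry": 0,"rz": 0,"fingers": -1},
  {"tx": -0.01,"ty": -0.012,"tz": 0.264,"rx": 0,"ry": 0,"rz": 0,"fingers": -1},
  {"tx": -0.01,"ty": -0.012,"tz": 0.264,"rx": 0,"ry": 0,"rz": 0,"fingers": -1},
])

```text
clock: 2.3
tcp_pos: [0.5129, 0.0458, 0.1274]
ee_rot: [0.0, 0.991, -0.13, 0.0]
force: [0.6, -0.5, 1.1]
gripper_width: 0.0003
gripper_force: 0.0
```

Run:
```python
from h import *
s=arm.sense();print(s['tcp_pos'],s['clock'],s['force'])
for th in (25,23,21,19,17,15,13): print(th,go(sgn(th,-101,-120,6),9.69-th,s))
```

```text
[0.5129 0.0458 0.1274] 2.3 [ 0.5625 -0.4881  1.068 ]
25 [ 0.0701  0.0029  0.0046 -0.     -0.0001  0.0018]
23 [ 0.0842  0.0144  0.0046 -0.     -0.0001 -0.0093]
21 [ 0.0987  0.0255  0.0046 -0.     -0.0001 -0.0204]
19 [ 0.1136  0.0361  0.0047 -0.     -0.0001 -0.0315]
17 [ 0.1288  0.0462  0.0047 -0.     -0.0001 -0.0426]
15 [ 0.1444  0.0557  0.0047 -0.     -0.0001 -0.0537]
13 [ 0.1603  0.0646  0.0047 -0.     -0.0001 -0.0648]
```

>>> servo_tool([
  {"tx": 0.03,"ty": 0.003,"tz": 0.003,"rx": 0,"ry": 0,"rz": 0.002,"fingers": -1},
  {"tx": 0.055,"ty": 0.003,"tz": 0.003,"rx": 0,"ry": 0,"rz": 0.002,"fingers": -1},
  {"tx": 0.07,"ty": 0.003,"tz": 0.003,"rx": 0,"ry": 0,"rz": 0.002,"fingers": -1},
  {"tx": 0.077,"ty": 0.009,"tz": 0.003,"rx": 0,"ry": 0,"rz": -0.004,"fingers": -1},
  {"tx": 0.084,"ty": 0.014,"tz": 0.003,"rx": 0,"ry": 0,"rz": -0.009,"fingers": -1},
  {"tx": 0.091,"ty": 0.02,"tz": 0.003,"rx": 0,"ry": 0,"rz": -0.015,"fingers": -1},
  {"tx": 0.099,"ty": 0.0255,"tz": 0.003,"rx": 0,"ry": 0,"rz": -0.02,"fingers": -1},
  {"tx": 0.106,"ty": 0.031,"tz": 0.003,"rx": 0,"ry": 0,"rz": -0.026,"fingers": -1},
  {"tx": 0.114,"ty": 0.036,"tz": 0.003,"rx": 0,"ry": 0,"rz": -0.0315,"fingers": -1},
  {"tx": 0.121,"ty": 0.041,"tz": 0.003,"rx": 0,"ry": 0,"rz": -0.037,"fingers": -1},
  {"tx": 0.129,"ty": 0.046,"tz": 0.003,"rx": 0,"ry": 0,"rz": -0.0426,"fingers": -1},
])

```text
clock: 3.4
tcp_pos: [0.5467, 0.0232, 0.1254]
ee_rot: [-0.0, 0.998, -0.062, -0.0]
force: [0.2, 1.4, 0.9]
gripper_width: 0.0004
gripper_force: 0.5
```

Run:
```python
from h import *
s=arm.sense();print(s['tcp_pos'],s['clock'],s['force'])
i=arm.get_image("side")[:,:,::-1]; j=arm.get_image("top")[:,:,::-1]
c=np.hstack([cv2.resize(i[160:270,190:300],None,fx=3.6,fy=3.6,interpolation=cv2.INTER_CUBIC),cv2.resize(j[80:190,270:380],None,fx=3.6,fy=3.6,interpolation=cv2.INTER_CUBIC)])
cv2.imwrite("pics/c2.png",c)
for th in (17,15,13,11,9,7,5,3,1,0): print(th,go(sgn(th,-101,-120,6),9.69-th,s))
```

```text
[0.5467 0.0232 0.1254] 3.4 [0.1792 1.3741 0.8831]
17 [ 0.0003  0.0025 -0.0021 -0.      0.      0.0008]
15 [ 0.0144  0.014  -0.0021 -0.      0.     -0.0103]
13 [ 0.029   0.0251 -0.0021 -0.      0.     -0.0214]
11 [ 0.0439  0.0356 -0.0021 -0.      0.     -0.0325]
9 [ 0.0591  0.0456 -0.0021 -0.      0.     -0.0436]
7 [ 0.0747  0.0551 -0.0021 -0.      0.     -0.0547]
5 [ 0.0907  0.064  -0.0021 -0.      0.     -0.0659]
3 [ 0.1069  0.0723 -0.0021 -0.      0.     -0.077 ]
1 [ 0.1234  0.0801 -0.0021 -0.      0.     -0.0881]
0 [ 0.1318  0.0838 -0.0021 -0.      0.     -0.0936]
```

View pics/c2.png

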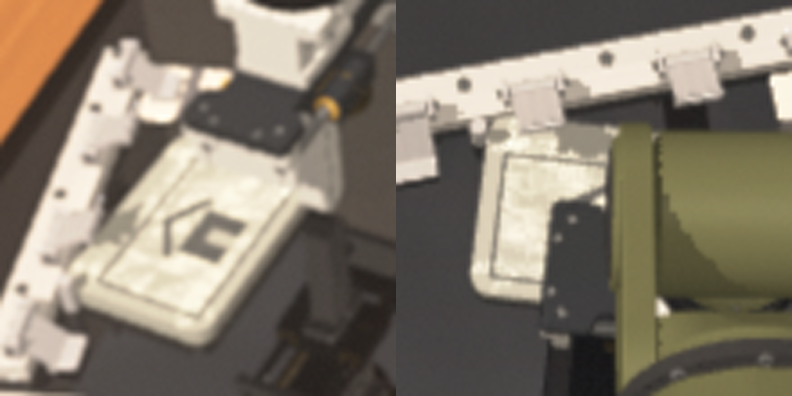

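The side half shows the finger bearing on the near corner and the sign flat. The top half shows the pivot corner still at the peg, near (480,130). I'll continue the arc.

>>> servo_tool([
  {"tx": 0.007,"ty": 0.008,"tz": 0,"rx": 0,"ry": 0,"rz": -0.005,"fingers": -1},
  {"tx": 0.0145,"ty": 0.014,"tz": 0,"rx": 0,"ry": 0,"rz": -0.01,"fingers": -1},
  {"tx": 0.022,"ty": 0.0195,"tz": 0,"rx": 0,"ry": 0,"rz": -0.016,"fingers": -1},
  {"tx": 0.029,"ty": 0.025,"tz": 0,"rx": 0,"ry": 0,"rz": -0.0215,"fingers": -1},
  {"tx": 0.0365,"ty": 0.0305,"tz": 0,"rx": 0,"ry": 0,"rz": -0.027,"fingers": -1},
  {"tx": 0.044,"ty": 0.0355,"tz": 0,"rx": 0,"ry": 0,"rz": -0.0325,"fingers": -1},
  {"tx": 0.0515,"ty": 0.0405,"tz": 0,"rx": 0,"ry": 0,"rz": -0.038,"fingers": -1},
  {"tx": 0.059,"ty": 0.0455,"tz": 0,"rx": 0,"ry": 0,"rz": -0.0435,"fingers": -1},
  {"tx": 0.067,"ty": 0.0505,"tz": 0,"rx": 0,"ry": 0,"rz": -0.049,"fingers": -1},
  {"tx": 0.075,"ty": 0.055,"tz": 0,"rx": 0,"ry": 0,"rz": -0.055,"fingers": -1},
  {"tx": 0.083,"ty": 0.0595,"tz": 0,"rx": 0,"ry": 0,"rz": -0.06,"fingers": -1},
  {"tx": 0.091,"ty": 0.064,"tz": 0,"rx": 0,"ry": 0,"rz": -0.066,"fingers": -1},
])

```text
clock: 4.7
tcp_pos: [0.5714, 0.0008, 0.1253]
ee_rot: [-0.0, 0.999, 0.041, -0.0]
force: [-0.9, -0.5, -0.5]
gripper_width: 0.0002
gripper_force: 0.2
```

Run:
```python
from h import *
s=arm.sense();print(s['tcp_pos'],s['clock'],s['force'])
i=arm.get_image("side")[:,:,::-1]; j=arm.get_image("top")[:,:,::-1]
c=np.hstack([cv2.resize(i[160:270,180:290],None,fx=3.6,fy=3.6,interpolation=cv2.INTER_CUBIC),cv2.resize(j[80:190,270:380],None,fx=3.6,fy=3.6,interpolation=cv2.INTER_CUBIC)])
cv2.imwrite("pics/c3.png",c)
for th in (5,4,3,2,1,0,-1): print(th,go(sgn(th,-101,-120,6),9.69-th,s))
```

```text
[0.5714 0.0008 0.1253] 4.7 [-0.8839 -0.4836 -0.5229]
5 [-0.0004 -0.0001 -0.0022 -0.      0.      0.0001]
4 [ 0.0066  0.0057 -0.0022 -0.      0.     -0.0054]
3 [ 0.0138  0.0114 -0.0022 -0.      0.     -0.011 ]
2 [ 0.021   0.017  -0.0022 -0.      0.     -0.0165]
1 [ 0.0283  0.0224 -0.0022 -0.      0.     -0.0221]
0 [ 0.0357  0.0277 -0.0022 -0.      0.     -0.0277]
-1 [ 0.0433  0.0329 -0.0022 -0.      0.     -0.0332]
```

View pics/c3.png

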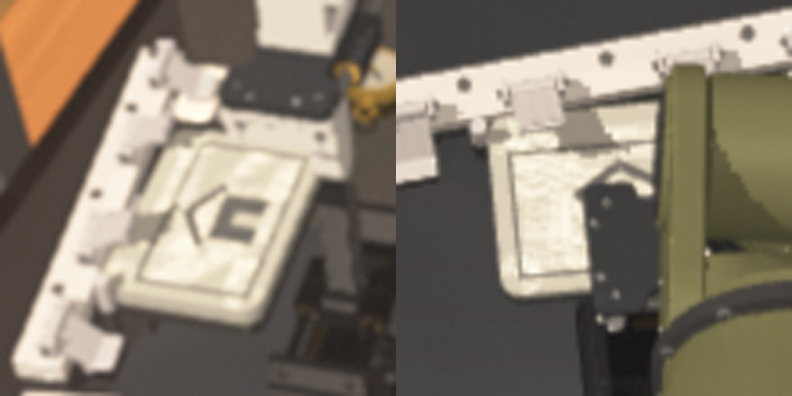

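The sign is nearly square, with its corner still at the peg near (480,130). I'll finish slowly and watch the force.

>>> servo_tool([
  {"tx": 0.007,"ty": 0.006,"tz": 0,"rx": 0,"ry": 0,"rz": -0.0055,"fingers": -1},
  {"tx": 0.014,"ty": 0.0115,"tz": 0,"rx": 0,"ry": 0,"rz": -0.011,"fingers": -1},
  {"tx": 0.021,"ty": 0.017,"tz": 0,"rx": 0,"ry": 0,"rz": -0.0165,"fingers": -1},
  {"tx": 0.0283,"ty": 0.0224,"tz": 0,"rx": 0,"ry": 0,"rz": -0.022,"fingers": -1},
  {"tx": 0.0357,"ty": 0.0277,"tz": 0,"rx": 0,"ry": 0,"rz": -0.0277,"fingers": -1},
  {"tx": 0.0357,"ty": 0.0277,"tz": 0,"rx": 0,"ry": 0,"rz": -0.0277,"fingers": -1},
])

```text
clock: 5.4
tcp_pos: [0.5828, -0.0067, 0.1253]
ee_rot: [0.0, 0.996, 0.084, 0.0]
force: [-0.4, -0.5, 0.2]
gripper_width: 0.0006
gripper_force: 0.0
```

>>> servo_tool([
  {"tx": 0.003,"ty": 0,"tz": 0,"rx": 0,"ry": 0,"rz": 0,"fingers": -1},
  {"tx": 0.003,"ty": 0,"tz": 0,"rx": 0,"ry": 0,"rz": 0,"fingers": -1},
])

```text
clock: 5.6
tcp_pos: [0.5834, -0.0064, 0.1253]
ee_rot: [0.0, 0.996, 0.084, -0.0]
force: [-0.5, 0.2, -0.4]
gripper_width: 0.0006
gripper_force: 0.4
```

Run:
```python
from h import *
s=arm.sense();print(s['tcp_pos'],s['clock'],s['force'],s['wrist_torque'])
print(go(sgn(0,-101,-120,6),9.69,s))
```

```text
[ 0.5834 -0.0064  0.1253] 5.6 [-0.4767  0.1829 -0.3787] [-0.1118  0.1243 -0.0264]
[-0.0022  0.0003 -0.0023  0.      0.0001 -0.0005]
```

>>> servo_tool([
  {"tx": 0.003,"ty": 0,"tz": 0,"rx": 0,"ry": 0,"rz": 0,"fingers": -1},
  {"tx": 0.003,"ty": 0,"tz": 0,"rx": 0,"ry": 0,"rz": 0,"fingers": -1},
])

```text
clock: 5.8
tcp_pos: [0.5843, -0.0062, 0.1253]
ee_rot: [0.0, 0.996, 0.084, -0.0]
force: [-1.3, -1.4, 0.3]
gripper_width: 0.0005
gripper_force: 0.6
```

>>> servo_tool([
  {"tx": 0.003,"ty": 0,"tz": 0,"rx": 0,"ry": 0,"rz": 0,"fingers": -1},
  {"tx": 0.003,"ty": 0,"tz": 0,"rx": 0,"ry": 0,"rz": 0,"fingers": -1},
])

```text
clock: 6.0
tcp_pos: [0.585, -0.0062, 0.1253]
ee_rot: [0.0, 0.996, 0.084, -0.0]
force: [-3.4, -2.1, 1.3]
gripper_width: 0.0009
gripper_force: 2.2
```

Run:
```python
from h import *
s=arm.sense();print(s['tcp_pos'],s['clock'],s['force'],s['wrist_torque'])
i=arm.get_image("side")[:,:,::-1]
cv2.imwrite("pics/c4.png",cv2.resize(i[160:260,180:290],None,fx=6,fy=6,interpolation=cv2.INTER_CUBIC))
```

```text
[ 0.585  -0.0062  0.1253] 6.0 [-3.3537 -2.0725  1.255 ] [-0.3749  0.7963  0.0067]
```

View pics/c4.png

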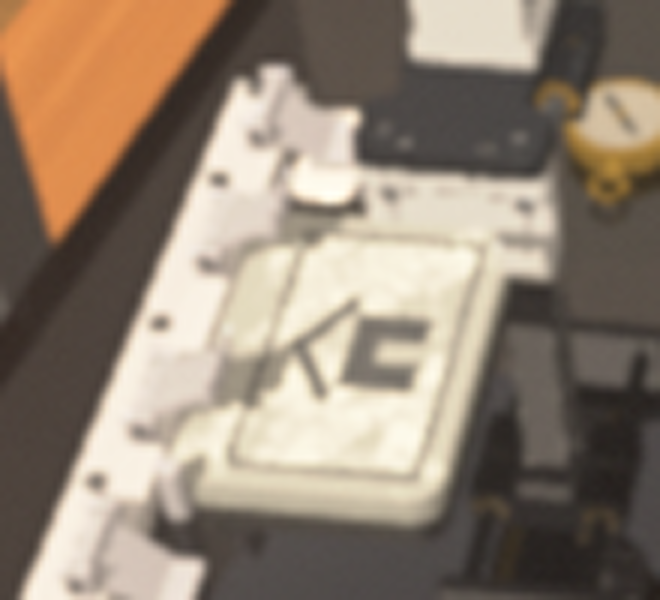

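The side view shows the top edge lying along the bar, and the force has risen to 4 N, so the sign is seated. I'll back off, lift and check from above with the arm clear.

>>> servo_tool([
  {"tx": -0.05,"ty": 0,"tz": 0,"rx": 0,"ry": 0,"rz": 0,"fingers": -1},
  {"tx": -0.1,"ty": 0,"tz": -0.1,"rx": 0,"ry": 0,"rz": 0,"fingers": -1},
  {"tx": -0.25,"ty": 0.05,"tz": -0.25,"rx": 0,"ry": 0,"rz": 0,"fingers": -1},
  {"tx": -0.4,"ty": 0.2,"tz": -0.25,"rx": 0,"ry": 0,"rz": 0,"fingers": -1},
  {"tx": -0.5,"ty": 0.35,"tz": -0.25,"rx": 0,"ry": 0,"rz": 0,"fingers": -1},
  {"tx": -0.5,"ty": 0.5,"tz": -0.25,"rx": 0,"ry": 0,"rz": 0,"fingers": -1},
  {"tx": -0.5,"ty": 0.5,"tz": -0.25,"rx": 0,"ry": 0,"rz": 0,"fingers": -1},
])

```text
clock: 6.75
tcp_pos: [0.4618, -0.1821, 0.2011]
ee_rot: [0.001, 0.997, 0.083, 0.001]
force: [-0.3, -0.1, -0.3]
gripper_width: 0.0009
gripper_force: 0.0
```

Run:
```python
from h import *
s=arm.sense();print(s['tcp_pos'],s['clock'],s['force'])
j=arm.get_image("top")[:,:,::-1];cv2.imwrite("pics/t5.png",j)
cv2.imwrite("pics/c5.png",cv2.resize(j[75:190,250:430],None,fx=4.4,fy=4.4,interpolation=cv2.INTER_CUBIC))
print([(proj("top",sgn(0,*q,12))-[250,75])*4.4 for q in((12,12),(12,-136),(-93,-136),(-93,12))])
for y in (45,-45): print(y,bar(-24,y,0),go(bar(-24,y,80),9.69,s),go(bar(-24,y,52),9.69,s))
```

```text
[ 0.4618 -0.1821  0.2011] 6.75 [-0.2519 -0.1388 -0.3058]
[array([196.6754, 166.883 ]), array([505.1524, 110.643 ]), array([548.3733, 325.2724]), array([237.3355, 382.4744])]
45 [0.6532 0.1099 0.12  ] [ 0.7893 -0.855   0.0041  0.0004 -0.0006 -0.0012] [ 0.7892 -0.8551  0.0974  0.0004 -0.0006 -0.0012]
-45 [0.6683 0.0212 0.12  ] [ 0.7904 -0.555   0.0045  0.0004 -0.0006 -0.0012] [ 0.7903 -0.5551  0.0978  0.0004 -0.0006 -0.0012]
```

View pics/c5.png

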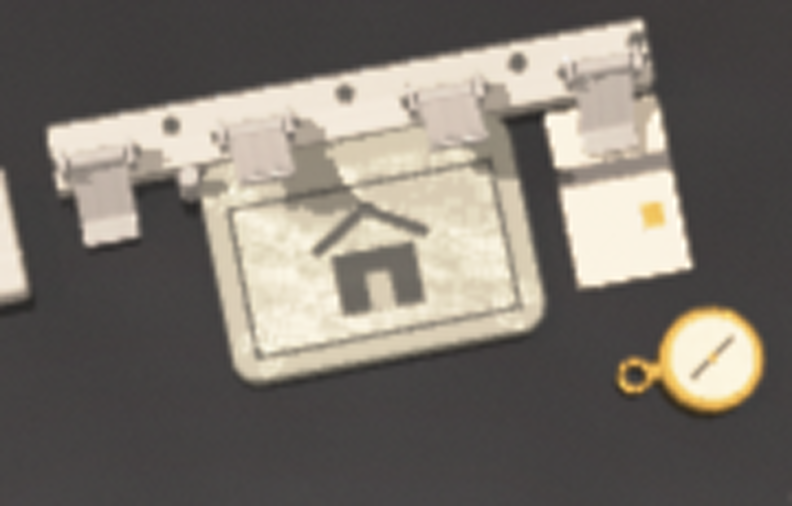

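The sign is flush. Its bottom edge slopes −10.4° in the image against −10.3° for the bar, and the corners sit at the predicted home pixels: (545,322) against (548,325), and (235,380) against (237,382). The corner is at the peg (190,183). Next I'll press the left clip.

>>> servo_tool([
  {"tx": 0.4,"ty": -0.45,"tz": 0,"rx": 0,"ry": 0,"rz": 0,"fingers": -1},
  {"tx": 0.786,"ty": -0.855,"tz": 0,"rx": 0,"ry": 0,"rz": -0.001,"fingers": -1},
  {"tx": 0.786,"ty": -0.855,"tz": 0,"rx": 0,"ry": 0,"rz": -0.001,"fingers": -1},
  {"tx": 0.786,"ty": -0.855,"tz": 0,"rx": 0,"ry": 0,"rz": -0.001,"fingers": -1},
  {"tx": 0.786,"ty": -0.855,"tz": 0,"rx": 0,"ry": 0,"rz": -0.001,"fingers": -1},
  {"tx": 0.786,"ty": -0.855,"tz": 0,"rx": 0,"ry": 0,"rz": -0.001,"fingers": -1},
  {"tx": 0.786,"ty": -0.855,"tz": 0,"rx": 0,"ry": 0,"rz": -0.001,"fingers": -1},
  {"tx": 0.786,"ty": -0.855,"tz": 0,"rx": 0,"ry": 0,"rz": -0.001,"fingers": -1},
  {"tx": 0.786,"ty": -0.855,"tz": 0.06,"rx": 0,"ry": 0,"rz": -0.001,"fingers": -1},
  {"tx": 0.786,"ty": -0.855,"tz": 0.08,"rx": 0,"ry": 0,"rz": -0.001,"fingers": -1},
])

```text
clock: 7.8
tcp_pos: [0.6513, 0.1138, 0.1746]
ee_rot: [-0.0, 0.996, 0.086, -0.001]
force: [0.0, 0.4, 0.1]
gripper_width: 0.001
gripper_force: 0.0
```

Run:
```python
from h import *
s=arm.sense();print(s['tcp_pos'],s['clock'],s['force'])
print(go(bar(-25,45,20),9.69,s))
```

```text
[0.6513 0.1138 0.1746] 7.8 [0.0068 0.3576 0.0911]
[ 0.0006  0.0139  0.1154 -0.0001  0.0006  0.0008]
```

>>> servo_tool([
  {"tx": 0,"ty": 0,"tz": 0,"rx": 0,"ry": 0,"rz": 0,"fingers": -1},
  {"tx": 0,"ty": 0,"tz": 0,"rx": 0,"ry": 0,"rz": 0,"fingers": -1},
])

```text
clock: 8.0
tcp_pos: [0.6521, 0.113, 0.1771]
ee_rot: [-0.0, 0.996, 0.085, 0.0]
force: [0.3, 0.1, 0.6]
gripper_width: 0.0006
gripper_force: 0.0
```

Run:
```python
from h import *
s=arm.sense();print(s['tcp_pos'],s['clock'],s['force'])
print(go(bar(-25,45,20),9.69,s))
```

```text
[0.6521 0.113  0.1771] 8.0 [0.2942 0.0707 0.5689]
[-0.0017  0.011   0.1238 -0.     -0.0003  0.0005]
```

>>> servo_tool([
  {"tx": -0.002,"ty": 0.011,"tz": 0,"rx": 0,"ry": 0,"rz": 0,"fingers": -1},
  {"tx": -0.002,"ty": 0.011,"tz": 0.015,"rx": 0,"ry": 0,"rz": 0,"fingers": -1},
  {"tx": -0.002,"ty": 0.011,"tz": 0.03,"rx": 0,"ry": 0,"rz": 0,"fingers": -1},
  {"tx": -0.002,"ty": 0.011,"tz": 0.045,"rx": 0,"ry": 0,"rz": 0,"fingers": -1},
  {"tx": -0.002,"ty": 0.011,"tz": 0.06,"rx": 0,"ry": 0,"rz": 0,"fingers": -1},
  {"tx": -0.002,"ty": 0.011,"tz": 0.075,"rx": 0,"ry": 0,"rz": 0,"fingers": -1},
  {"tx": -0.002,"ty": 0.011,"tz": 0.09,"rx": 0,"ry": 0,"rz": 0,"fingers": -1},
  {"tx": -0.002,"ty": 0.011,"tz": 0.105,"rx": 0,"ry": 0,"rz": 0,"fingers": -1},
  {"tx": -0.002,"ty": 0.011,"tz": 0.115,"rx": 0,"ry": 0,"rz": 0,"fingers": -1},
])

```text
clock: 8.9
tcp_pos: [0.6522, 0.11, 0.1419]
ee_rot: [-0.0, 0.996, 0.085, 0.0]
force: [-6.1, -0.7, 18.9]
gripper_width: 0.0004
gripper_force: 9.4
```

>>> servo_tool([
  {"tx": 0,"ty": 0,"tz": 0.005,"rx": 0,"ry": 0,"rz": 0,"fingers": -1},
  {"tx": 0,"ty": 0,"tz": 0.005,"rx": 0,"ry": 0,"rz": 0,"fingers": -1},
])

```text
clock: 9.1
tcp_pos: [0.6523, 0.11, 0.1419]
ee_rot: [-0.0, 0.996, 0.085, 0.001]
force: [-7.3, -2.1, 13.9]
gripper_width: 0.0005
gripper_force: 7.0
```

Run:
```python
from h import *
s=arm.sense();print(s['tcp_pos'],s['clock'],s['force'])
print(go(bar(-25,45,20),9.69,s))
```

```text
[0.6523 0.11   0.1419] 9.1 [-7.3404 -2.0876 13.9368]
[-0.0004  0.0008  0.0063  0.     -0.0005  0.0006]
```

>>> servo_tool([
  {"tx": 0,"ty": 0,"tz": 0.006,"rx": 0,"ry": 0,"rz": 0,"fingers": -1},
  {"tx": 0,"ty": 0,"tz": 0.006,"rx": 0,"ry": 0,"rz": 0,"fingers": -1},
])

```text
clock: 9.3
tcp_pos: [0.6524, 0.11, 0.1414]
ee_rot: [-0.0, 0.996, 0.085, 0.001]
force: [-11.3, -1.3, 22.7]
gripper_width: 0.0004
gripper_force: 11.7
```

>>> servo_tool([
  {"tx": 0,"ty": 0,"tz": -0.1,"rx": 0,"ry": 0,"rz": 0,"fingers": -1},
  {"tx": 0,"ty": 0,"tz": -0.15,"rx": 0,"ry": 0,"rz": 0,"fingers": -1},
  {"tx": 0,"ty": 0,"tz": -0.15,"rx": 0,"ry": 0,"rz": 0,"fingers": -1},
  {"tx": 0,"ty": 0.15,"tz": -0.15,"rx": 0,"ry": 0,"rz": 0,"fingers": -1},
  {"tx": 0,"ty": 0.3,"tz": -0.15,"rx": 0,"ry": 0,"rz": 0,"fingers": -1},
  {"tx": 0,"ty": 0.3,"tz": -0.15,"rx": 0,"ry": 0,"rz": 0,"fingers": -1},
  {"tx": 0,"ty": 0.3,"tz": -0.15,"rx": 0,"ry": 0,"rz": 0,"fingers": -1},
  {"tx": 0,"ty": 0.3,"tz": -0.15,"rx": 0,"ry": 0,"rz": 0,"fingers": -1},
])

```text
clock: 10.1
tcp_pos: [0.6671, 0.0222, 0.1827]
ee_rot: [-0.0, 0.996, 0.086, -0.0]
force: [-0.2, 0.1, 0.3]
gripper_width: 0.0003
gripper_force: 0.0
```

Run:
```python
from h import *
s=arm.sense();print(s['tcp_pos'],s['clock'],s['force'])
print(go(bar(-25,-45,20),9.69,s))
```

```text
[0.6671 0.0222 0.1827] 10.1 [-0.1527  0.1433  0.2589]
[ 0.0003  0.0041  0.1423 -0.0001  0.0003  0.0008]
```

The left clip took 23 N with no further travel, at tip height 21 mm, so it is shut. Now the right one.

>>> servo_tool([
  {"tx": 0,"ty": 0.004,"tz": 0.025,"rx": 0,"ry": 0,"rz": 0,"fingers": -1},
  {"tx": 0,"ty": 0.004,"tz": 0.04,"rx": 0,"ry": 0,"rz": 0,"fingers": -1},
  {"tx": 0,"ty": 0.004,"tz": 0.055,"rx": 0,"ry": 0,"rz": 0,"fingers": -1},
  {"tx": 0,"ty": 0.004,"tz": 0.07,"rx": 0,"ry": 0,"rz": 0,"fingers": -1},
  {"tx": 0,"ty": 0.004,"tz": 0.085,"rx": 0,"ry": 0,"rz": 0,"fingers": -1},
  {"tx": 0,"ty": 0.004,"tz": 0.1,"rx": 0,"ry": 0,"rz": 0,"fingers": -1},
  {"tx": 0,"ty": 0.004,"tz": 0.115,"rx": 0,"ry": 0,"rz": 0,"fingers": -1},
  {"tx": 0,"ty": 0.004,"tz": 0.125,"rx": 0,"ry": 0,"rz": 0,"fingers": -1},
  {"tx": 0,"ty": 0.004,"tz": 0.132,"rx": 0,"ry": 0,"rz": 0,"fingers": -1},
  {"tx": 0,"ty": 0.004,"tz": 0.137,"rx": 0,"ry": 0,"rz": 0,"fingers": -1},
])

```text
clock: 11.1
tcp_pos: [0.6676, 0.0201, 0.1424]
ee_rot: [-0.0, 0.996, 0.085, 0.0]
force: [-2.9, -0.2, 7.6]
gripper_width: 0.0002
gripper_force: 4.0
```

>>> servo_tool([
  {"tx": 0,"ty": 0,"tz": 0.006,"rx": 0,"ry": 0,"rz": 0,"fingers": -1},
  {"tx": 0,"ty": 0,"tz": 0.006,"rx": 0,"ry": 0,"rz": 0,"fingers": -1},
])

```text
clock: 11.3
tcp_pos: [0.6677, 0.0201, 0.142]
ee_rot: [0.0, 0.996, 0.085, 0.001]
force: [-5.5, 1.0, 11.0]
gripper_width: 0.0007
gripper_force: 5.5
```

>>> servo_tool([
  {"tx": 0,"ty": 0,"tz": 0.01,"rx": 0,"ry": 0,"rz": 0,"fingers": -1},
  {"tx": 0,"ty": 0,"tz": 0.01,"rx": 0,"ry": 0,"rz": 0,"fingers": -1},
])

```text
clock: 11.5
tcp_pos: [0.6679, 0.0201, 0.1412]
ee_rot: [0.0, 0.996, 0.085, 0.001]
force: [-13.2, 0.3, 26.6]
gripper_width: 0.0012
gripper_force: 13.3
```

>>> servo_tool([
  {"tx": 0,"ty": 0,"tz": -0.1,"rx": 0,"ry": 0,"rz": 0,"fingers": -1},
  {"tx": 0,"ty": 0,"tz": -0.25,"rx": 0,"ry": 0,"rz": 0,"fingers": -1},
  {"tx": -0.1,"ty": 0,"tz": -0.3,"rx": 0,"ry": 0,"rz": 0,"fingers": -1},
  {"tx": -0.25,"ty": 0.1,"tz": -0.3,"rx": 0,"ry": 0,"rz": 0,"fingers": -1},
  {"tx": -0.4,"ty": 0.2,"tz": -0.3,"rx": 0,"ry": 0,"rz": 0,"fingers": -1},
  {"tx": -0.55,"ty": 0.35,"tz": -0.3,"rx": 0,"ry": 0,"rz": 0,"fingers": -1},
  {"tx": -0.7,"ty": 0.5,"tz": -0.3,"rx": 0,"ry": 0,"rz": 0,"fingers": -1},
  {"tx": -0.75,"ty": 0.65,"tz": -0.3,"rx": 0,"ry": 0,"rz": 0,"fingers": -1},
  {"tx": -0.75,"ty": 0.65,"tz": -0.3,"rx": 0,"ry": 0,"rz": 0,"fingers": -1},
  {"tx": -0.75,"ty": 0.65,"tz": -0.3,"rx": 0,"ry": 0,"rz": 0,"fingers": -1},
])

```text
clock: 12.5
tcp_pos: [0.4778, -0.2134, 0.2278]
ee_rot: [0.0, 0.997, 0.083, 0.0]
force: [0.4, 0.4, 0.3]
gripper_width: 0.0005
gripper_force: 0.0
```

Run:
```python
from h import *
s=arm.sense();print(s['tcp_pos'],s['clock'],s['force'])
i=arm.get_image("side")[:,:,::-1]; j=arm.get_image("top")[:,:,::-1]
c=np.hstack([cv2.resize(i[160:270,180:290],None,fx=3.6,fy=3.6,interpolation=cv2.INTER_CUBIC),cv2.resize(j[75:185,290:400],None,fx=3.6,fy=3.6,interpolation=cv2.INTER_CUBIC)])
cv2.imwrite("pics/c6.png",c)
```

```text
[ 0.4778 -0.2134  0.2278] 12.5 [0.4247 0.3675 0.2542]
```

View pics/c6.png

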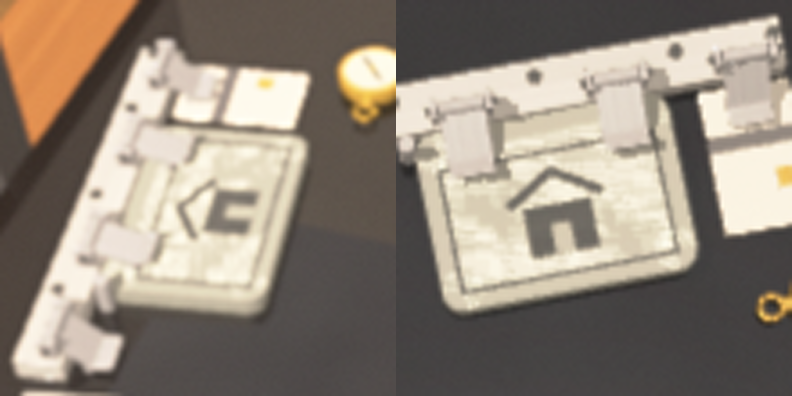

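Both sign clips now lie down on the top edge, at top crop (470,160) and (625,130). The sign's corners haven't moved, and the card, card clip and compass are as they were. Handing in.

```bash
python3 -c "
from plant import arm
print(arm.close_job())"
```

```text
the job is handed in; nothing more can be done
None
```

I turned the sign about the peg until its top edge lay flush along the bar, pressed both sign clips shut on it and handed the job in at about 12.6 s. The final pictures show the sign, transit card, card clip and compass in place, but no verdict came back.

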